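# Put the long press punch away in its storage tube

### The arm

A 7-joint arm with a two-finger parallel gripper is mounted at the origin on the work surface. World frame = base frame: x ahead of the robot, y to its left, z up, the work surface at z = 0. Lengths are in m, angles in rad, forces in N, time in s.
With the tool pointing down it reaches from about 0.425 to 0.925 m from the base axis. Payload 6.8 kg.
Tool frame: the origin (TCP) lies between the finger pads; the fingertips stand 14 mm ahead of it and the grasp point (between the pads) lies 5 mm behind it; z points along the fingers, y is the line along which they close (so a half turn about z gives the same grasp; the last joint's range is limited). The gripper opens to 85 mm and grips with 20 to 120 N. Pads are 22 mm wide; open, the fingers measure 114 mm over their backs; the gripper's body (76 mm by 85 mm) begins 54 mm behind the grasp point. The pads swing forward as they close: fully open they stand 13 mm farther back than shut.
Start: joints at [1.229, 0.477, 0.022, 1.555, -0.011, 1.109, -0.083], TCP at [0.156, -0.657, 0.245] pointing down, gripper open.
Joint ranges: [-2.96, 2.96], [-0.34, 2.1], [-1.41, 1.46], [0.24, 2.44], [-1.37, 4.51], [0.17, 1.92], [-2.96, 2.96]. Speed limits (rad/s): [2.39, 2.39, 3.14, 3.14, 3.14, 3.14, 3.14].

### API

Orientations are given as a rotation vector (axis times angle).
In Python, from bench import r, imaging gives the robot as it stands.
- The arm moves only by the tool apply_moves, never from a script. Its argument "moves" is a list of rows, each a list of 2 entries, a list of its own where there are three numbers: the shift along the tool's x, y, z in cm, then the turn about the tool's z in rad. In form: [[[tx, ty, tz], roll], ...]. A call has 1 to 10 rows; each row is the pose to reach, as a shift and turn from the pose commanded when the call began, along the tool's axes at that moment; what a row does not reach only later rows make up. A row lasts 1/12 s, in which the tool goes at most 41.7 mm and 7.16 degrees, less where a joint would pass 70% of its speed; a pose out of reach is approached as far as the arm can. A call with a gripper value outside its range is refused whole. "claw" is the opening, from 0 (shut) to 1 (fully open), set as the call begins (left out, the last holds). The fingers move at their own pace and stop on an object; "grip_force" is the grip in N (left out, the last holds). Time passes only in rows, so rows that repeat a pose let the fingers close. It gives the time, the measured TCP pose, the force and the opening at its end, in the units of the state.
- r.get_obs(): the state, without advancing time (a new reading comes with each control period).
- imaging.grab_frame(name): name is "side" or "top"; returns a dict with "frame" (400x640x3 uint8, blue, green, red), "intrinsics" (3x3 intrinsics, pixels), "k1" (the pictures are not rectified: a ray, as slopes to the right and down, at radius r is drawn at 1 + k1 r^2 times it, then the intrinsics apply), "T" (4x4, takes a point from camera to world coordinates). Camera axes: x right, y up, looking along -z (the intrinsics and any distortion apply to the point x, -y, -z); pixel columns grow to the right and rows downward; lengths in m; the calibration is good to about 2 mm. A picture is of the moment at which its call begins. There is no depth.
- r.hand_in(): hands the job in, once; it reports no verdict.
The state is a dict: "clock": time; "joints": joint angles; "qvel": joint speeds; "tau": joint torques, N m; "tcp_pos": TCP position; "orientation": TCP orientation; "contact_force": force on the tool from outside, world axes, zero at the start; "moment": the same for the moment, N m; "grip_width": finger opening in m.
Only numpy, scipy, OpenCV 4.12 (cv2) and the standard library are available. Lean on these libraries where they do the work, as an engineer would, in place of code of your own. Each camera call takes 0.05 s, during which the arm holds its last target. There are 200 camera calls.

### The job

Put the long punch away: pick it up, stand it upright in the wide storage tube and lower it all the way to the bottom before letting go, do not drop it in. Do not knock over the two other punches.

Things in the scene. Friction and masses are not known exactly. Their poses are not given: they have to be found in the camera images.
- long_punch_mid (a point): Long punch: the tallest of three plain steel punches standing free on the bench. Round, 150 mm tall, 0.6 to 0.9 kg, upright on a flat foot. Shank 28 mm in diameter for the lower 100 mm, then a grip head 34 mm in diameter for the top 50 mm. Taken by the head it clears all else near it. This point: on its axis, half-way up, 75 mm above the foot; z up along it.
- wide_tube_mouth (a point): Wide tube: fixed upright dark steel tube on a round flange 90 mm across; of two tubes the one with the wider mouth (the other, mouth 40 mm over its rim, is too narrow). Top edge 90 mm above the bench; mouth 64 mm inside, 70 mm outside, narrowing over the top 22 mm to a 36 mm bore, closed by a floor 82 mm below the top edge. This point: centre of the mouth, level with the top edge; z up.
- stub_punch_mid (a point): Another punch, to be left standing: plain steel cylinder 46 mm in diameter, 70 mm tall. This point is on its axis half-way up, z up.
- step_punch_mid (a point): Another punch, to be left standing: steel, 100 mm tall, foot 44 mm in diameter and 30 mm high, thin stem 20 mm in diameter above it. This point is on its axis half-way up, z up.
Not all that is in view belongs to the job. Leave any green or purple look-alike of the part that bears long_punch_mid alone.

How it is judged:
On the way, in this order (a step that is already met when the one before it is completed fails the run):
1. the long punch is held and lifted clear of the bench (height (world z) of long_punch_mid above 0.115 m and contact force between the fingers and long_punch above 1 N), for 0.1 s.
2. still held, the long punch is lowered into the wide tube to within 20 mm of the bottom (z of long_punch_mid in the frame of wide_tube_mouth below 0.013 m and horizontal distance between long_punch_mid and wide_tube_mouth below 0.018 m and contact force between the fingers and long_punch above 1 N), for 0.05 s.
At the end, for the whole second after the job is handed in: The long punch stands in the wide tube within 10 mm of its floor, its middle within 18 mm of the tube's axis, upright within 11 degrees, at rest and released (z of long_punch_mid in the frame of wide_tube_mouth below 0.003 m and horizontal distance between long_punch_mid and wide_tube_mouth below 0.018 m and angle between long_punch_mid's own z axis and vertical below 0.2 rad and linear speed of long_punch below 0.02 m/s); the robot touches nothing.
It fails at once if the stub punch is knocked over (angle between stub_punch_mid's own z axis and vertical above 0.7 rad).
It fails at once if the stepped punch is knocked over (angle between step_punch_mid's own z axis and vertical above 0.7 rad).
It also fails if it takes over 45 s, if anything falls off the work surface, if the arm or the gripper's body presses on something with over 40 N, if the wrist force passes 120 N, or if a joint passes its speed limit or range.

## Working session

There is one attempt and no reset: what is moved stays moved. The work goes in short steps, Python scripts to look and compute and a tool call to move; the robot and the scene stay as the last step left them, time stands still between calls to the robot, and variables do not carry over. Pictures are saved under pics/ and viewed, on a budget of 10 in all, crops included, one or two more only if the job needs it, and the job is handed in when it is done.

Besides the shell and the picture viewer there is one more tool, called as name([rows], argument=value, ...), one row to a line, values as JSON. apply_moves: Moves the arm, as the interface text tells. Its arguments: {"type":"object","properties":{"moves":{"type":"array","items":{"type":"array"}},"claw":{"type":"number"},"grip_force":{"type":"number"}},"required":["moves"]}

```bash
mkdir -p pics; cat > h.py <<'E'
import numpy as np, cv2
from bench import r, imaging
def ray(f,u,v):
    K=f["intrinsics"];d=np.array([f["k1"],0,0,0,0],float)
    p=cv2.undistortPoints(np.array([[[u,v]]],float),K,d)[0,0]
    T=f["T"];w=T[:3,:3]@np.array([p[0],-p[1],-1]);return T[:3,3],w/np.linalg.norm(w)
def plane(f,u,v,z):
    o,w=ray(f,u,v);return o+w*(z-o[2])/w[2]
def proj(f,P):
    T=f["T"];c=T[:3,:3].T@(np.array(P,float)-T[:3,3]);a,b=c[0]/-c[2],-c[1]/-c[2]
    s=1+f["k1"]*(a*a+b*b);K=f["intrinsics"];return K[0,0]*a*s+K[0,2],K[1,1]*b*s+K[1,2]
def cross(f,p,g,q):
    o,a=ray(f,*p);o2,b=ray(g,*q)
    s=np.linalg.lstsq(np.c_[a,-b],o2-o,rcond=None)[0]
    A=o+a*s[0];B=o2+b*s[1];return (A+B)/2,np.linalg.norm(A-B)
E
python3 - <<'E'
from h import *
for n in("side","top"):
    f=imaging.grab_frame(n);cv2.imwrite(f"pics/{n}0.png",f["frame"]);print(n,f["T"].round(3),f["intrinsics"],f["k1"])
o=r.get_obs();print({k:np.round(v,3) for k,v in o.items()})
E
```

```text
side [[-0.984  0.146 -0.101  0.452]
 [-0.177 -0.757  0.628  0.482]
 [ 0.015  0.636  0.771  0.657]
 [ 0.     0.     0.     1.   ]] [[361.8880794    0.         317.71886704]
 [  0.         361.8880794  199.45973011]
 [  0.           0.           1.        ]] -0.08178667533613691
top [[-0.007  0.991 -0.136  0.404]
 [-1.    -0.007  0.004  0.02 ]
 [ 0.003  0.136  0.991  1.082]
 [ 0.     0.     0.     1.   ]] [[387.90185735   0.         318.70287244]
 [  0.         387.90185735 193.28430534]
 [  0.           0.           1.        ]] 0.014085216579686215
{'clock': np.float64(0.1), 'joints': array([ 1.229,  0.478,  0.022,  1.556, -0.012,  1.109, -0.083]), 'qvel': array([ 0.   , -0.   , -0.002, -0.004, -0.002,  0.001, -0.   ]), 'tau': array([ 5.0000e-03, -5.9776e+01,  1.6140e+00, -2.8195e+01,  1.3000e-02,
        5.0000e-03, -0.0000e+00]), 'tcp_pos': array([ 0.156, -0.656,  0.244]), 'orientation': array([-3.119, -0.366,  0.   ]), 'contact_force': array([ 0.339,  0.446, -0.051]), 'moment': array([-0.017, -0.025, -0.012]), 'grip_width': np.float64(0.086)}
```

View pics/side0.png

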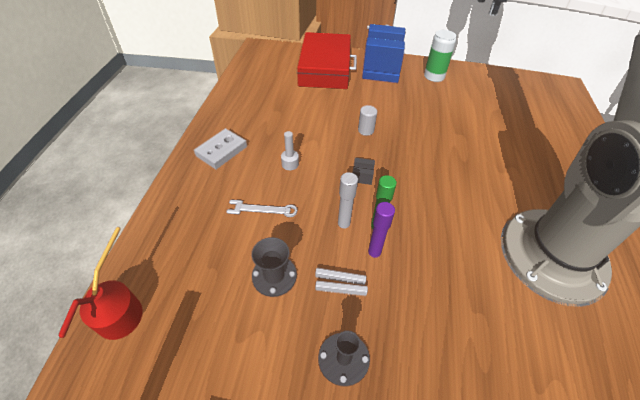

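View pics/top0.png

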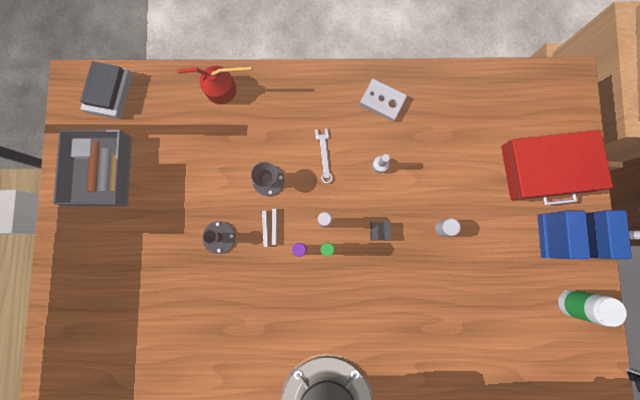

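The side view shows the long punch with its head at about (348,180) and foot at (344,226), and the wide tube mouth at (270,250). The top view shows the punch at (324,219) and the tube at (268,178). Green and purple look-alikes stand on the robot side of it. Next I'll make enlarged crops for measuring.

```bash
python3 - <<'E'
from h import *
fs={n:cv2.imread(f"pics/{n}0.png") for n in("side","top")}
def c(n,x,y):
    return cv2.resize(fs[n][y:y+60,x:x+80],None,fx=5,fy=5,interpolation=cv2.INTER_NEAREST)
im=np.vstack([np.hstack([c("side",310,170),c("side",230,235)]),np.hstack([c("top",290,200),c("top",230,155)])])
cv2.imwrite("pics/c1.png",im)
F={n:imaging.grab_frame(n) for n in fs}
# first-guess
P,e=cross(F["side"],(348.5,180),F["top"],(324,219));print("head",P,e)
P,e=cross(F["side"],(270,247),F["top"],(266,176));print("mouth",P,e)
# blobs: grey bright & low saturation
for n,(u,v) in {"side":(348,190),"top":(324,219)}.items():
    h=cv2.cvtColor(F[n]["frame"],cv2.COLOR_BGR2HSV);m=((h[...,1]<50)&(h[...,2]>90)).astype(np.uint8)
    k,l,s,ce=cv2.connectedComponentsWithStats(m);i=l[v,u];print(n,s[i],ce[i])
    if n=="side":
        for y in range(s[i][1],s[i][1]+s[i][3],3):
            x=np.where(l[y]==i)[0];print(y,x.min(),x.max(),end="; ")
E
```

```text
head [0.47004682 0.00416413 0.14291792] 7.136138440961016e-05
mouth [0.58806983 0.15223393 0.09676988] 0.005807818742650751
side [338 172  21  56 764] [346.61780105 197.79973822]
172 347 348; 175 342 356; 178 341 358; 181 341 357; 184 340 356; 187 340 356; 190 340 355; 193 340 355; 196 340 354; 199 341 352; 202 340 352; 205 340 352; 208 339 351; 211 339 351; 214 339 350; 217 339 350; 220 338 350; 223 338 349; 226 340 348; top [318 212  14  15 164] [324.01829268 218.83536585]
```

View pics/c1.png

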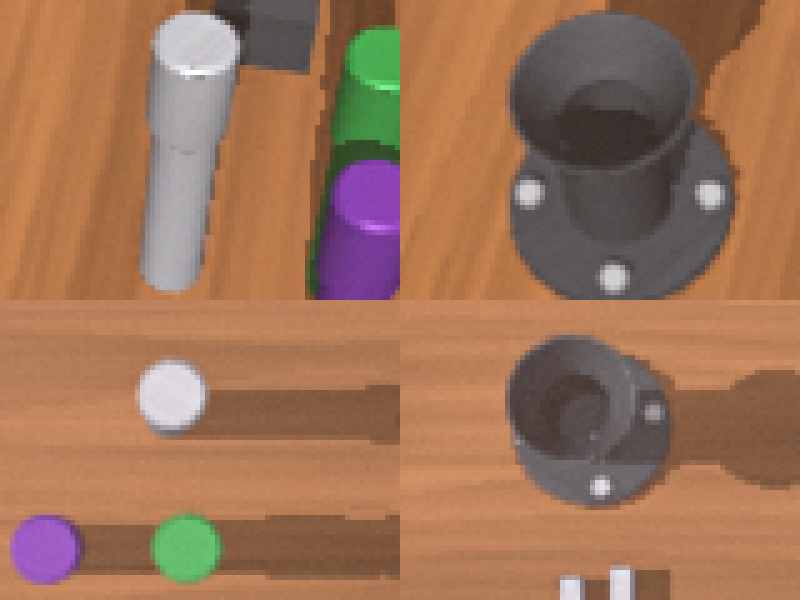

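The crops give these centres:

| Feature | Side (px) | Top (px) |
|---|---|---|
| Head disc | (348.7, 178.1) | (323.9, 218.3) |
| Tube mouth ellipse | (270.1, 252.5) | (263.9, 174.3) |

The tube's inner bore is also visible.

```bash
python3 - <<'E'
from h import *
F={n:imaging.grab_frame(n) for n in("side","top")}
for nm,s,t,z in [("head",(348.7,178.1),(323.9,218.3),.15),("mouth",(270.1,252.5),(263.9,174.3),.09),("green",(387,181.5),(326.8,249.5),.15)]:
    print(nm,*cross(F["side"],s,F["top"],t),plane(F["side"],*s,z),plane(F["top"],*t,z))
# rim circle check
def circ(z,x,y,R,n): return np.array([proj(F[n],(x+R*np.cos(a),y+R*np.sin(a),z)) for a in np.linspace(0,6.28,60)])
for n in F:
  for c in[(.15,.467,.005,.017),(.09,.578,.155,.035)]:
    q=circ(*c,n);print(n,c,q.min(0),q.max(0))
from scipy.spatial.transform import Rotation as R
o=r.get_obs();print(R.from_rotvec(o["orientation"]).as_matrix().round(3),o["tcp_pos"],o["clock"])
E
```

```text
head [0.4707018  0.00451537 0.14874321] 0.0011764766959044292 [0.4700699  0.00575955 0.15      ] [0.47120104 0.00451275 0.15      ]
mouth [0.59057936 0.15848383 0.08830085] 0.0012379238278046863 [0.5895336  0.15947361 0.09      ] [0.59088799 0.1583104  0.09      ]
green [ 0.39682287 -0.00176724  0.14773578] 0.00022684665184546197 [3.96956849e-01 3.96342631e-04 1.50000000e-01] [ 0.39695374 -0.001726    0.15      ]
side (0.15, 0.467, 0.005, 0.017) [341.47619371 171.63590426] [359.19167258 184.64496404]
side (0.09, 0.578, 0.155, 0.035) [257.57534082 235.41678188] [296.11713513 268.54190695]
top (0.15, 0.467, 0.005, 0.017) [316.64044207 212.98953571] [330.78681746 227.13656183]
top (0.09, 0.578, 0.155, 0.035) [251.59794417 165.93672657] [278.6205548  192.54133614]
[[ 0.973  0.232 -0.   ]
 [ 0.232 -0.973  0.001]
 [-0.    -0.001 -1.   ]] [ 0.15633549 -0.65648753  0.24499473] 0.3
```

Both views agree to about 1 mm: the head is at (0.4706, 0.005), top 0.149, and the mouth at (0.590, 0.159), top 0.088. First I'll rise, then swing around at a safe radius. The closing axis is already about 13° off world y, and that is clear of the look-alikes.

apply_moves([
  [[0, 0, -4], 0],
  [[4, -3, -5], 0],
  [[42.9, -31.6, -5], 0.08],
  [[42.9, -31.6, -5], 0.16],
  [[42.9, -31.6, -5], 0.234],
  [[42.9, -31.6, -5], 0.234],
  [[42.9, -31.6, -5], 0.234],
  [[42.9, -31.6, -5], 0.234],
  [[42.9, -31.6, -5], 0.234],
  [[42.9, -31.6, -5], 0.234],
], claw=1)

```text
clock: 1.13
tcp_pos: [0.3989, -0.3692, 0.295]
orientation: [3.141, -0.001, 0.001]
contact_force: [0.2, -0.3, -1.1]
grip_width: 0.0852
```

apply_moves([
  [[7, -34, 0], 0],
  [[7, -34, 0], 0],
  [[7, -34, 0], 0],
  [[7, -34, 0], 0],
  [[7, -34, 0], 0],
  [[7, -34, 0], 0],
  [[7, -34, 0], 0],
  [[7, -34, 0], 0],
  [[7, -34, 0], 0],
  [[7, -34, 0], 0],
])

```text
clock: 1.97
tcp_pos: [0.4686, -0.0261, 0.2951]
orientation: [-3.14, -0.012, -0.002]
contact_force: [-0.0, 0.2, -0.4]
grip_width: 0.0857
```

```bash
python3 - <<'E'
from h import *
o=r.get_obs();print({k:np.round(o[k],4) for k in("clock","tcp_pos","orientation","joints")})
E
```

```text
{'clock': np.float64(1.9667), 'tcp_pos': array([ 0.4686, -0.0261,  0.2951]), 'orientation': array([-3.1402e+00, -1.1700e-02, -1.7000e-03]), 'joints': array([ 0.2976,  0.1102, -0.4009,  1.9448,  0.0469,  1.0945, -1.6859])}
```

apply_moves([
  [[0.2, -3.1, 0], 0],
  [[0.2, -3.1, 4], 0],
  [[0.2, -3.1, 8], 0],
  [[0.2, -3.1, 11], 0],
  [[0.2, -3.1, 13], 0],
  [[0.2, -3.1, 15], 0],
  [[0.2, -3.1, 16.5], 0],
  [[0.2, -3.1, 17], 0],
  [[0.2, -3.1, 17], 0],
  [[0.2, -3.1, 17], 0],
])

```text
clock: 2.8
tcp_pos: [0.4704, -0.0006, 0.1252]
orientation: [3.141, -0.002, 0.0]
contact_force: [0.0, -0.2, 0.2]
grip_width: 0.0854
```

```bash
python3 - <<'E'
from h import *
a=imaging.grab_frame("side");b=imaging.grab_frame("top")
c=lambda f,x,y:cv2.resize(f["frame"][y:y+120,x:x+130],None,fx=3,fy=3)
cv2.imwrite("pics/g1.png",np.hstack([c(a,285,130),c(b,260,160)]))
E
```

```text
(no output)
```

View pics/g1.png

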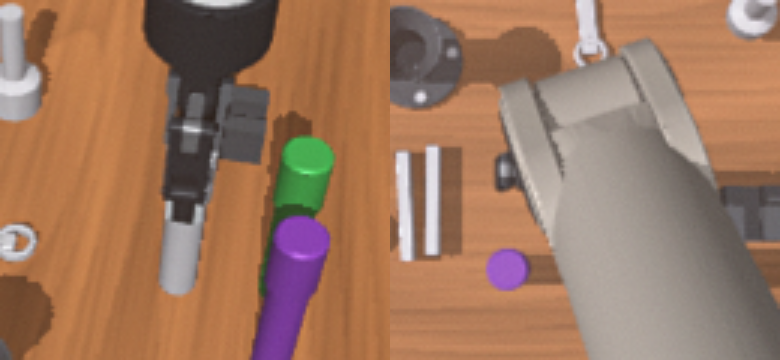

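The fingers straddle the head and the shank below is free, with the green and purple punches clear. The TCP is 5 mm short in y, so I'll centre it and then close.

apply_moves([
  [[0, -0.5, 0], 0],
  [[0, -0.5, 0], 0],
  [[0, -0.5, 0], 0],
])

```text
clock: 3.15
tcp_pos: [0.4704, 0.0055, 0.1253]
orientation: [-3.142, -0.001, -0.002]
contact_force: [0.2, 0.1, 0.0]
grip_width: 0.0855
```

apply_moves([
  [[0, 0, 0], 0],
  [[0, 0, 0], 0],
  [[0, 0, 0], 0],
  [[0, 0, 0], 0],
  [[0, 0, 0], 0],
  [[0, 0, 0], 0],
  [[0, 0, 0], 0],
  [[0, 0, 0], 0],
  [[0, 0, 0], 0],
  [[0, 0, 0], 0],
], claw=0, grip_force=70)

```text
clock: 3.98
tcp_pos: [0.4703, 0.0048, 0.125]
orientation: [3.141, -0.001, 0.001]
contact_force: [-0.7, -1.5, 4.6]
grip_width: 0.033
```

Gripped at 33 mm. Lift 13 cm straight up.

apply_moves([
  [[0, 0, -1], 0],
  [[0, 0, -2.5], 0],
  [[0, 0, -4.5], 0],
  [[0, 0, -6.5], 0],
  [[0, 0, -8.5], 0],
  [[0, 0, -10.5], 0],
  [[0, 0, -12], 0],
  [[0, 0, -13], 0],
  [[0, 0, -13], 0],
  [[0, 0, -13], 0],
])

```text
clock: 4.82
tcp_pos: [0.4695, 0.0051, 0.2541]
orientation: [3.142, -0.0, -0.001]
contact_force: [-0.2, 0.3, -8.4]
grip_width: 0.0326
```

apply_moves([
  [[1, -1.2, 0], 0],
  [[2.5, -3.2, 0], 0],
  [[4.2, -5.4, 0], 0],
  [[6, -7.7, 0], 0],
  [[7.8, -10, 0], 0],
  [[9.5, -12.2, 0], 0],
  [[11, -14, 0], 0],
  [[12, -15.4, 0], 0],
  [[12, -15.4, 0], 0],
  [[12, -15.4, 0], 0],
])

```text
clock: 5.65
tcp_pos: [0.5891, 0.1599, 0.2522]
orientation: [3.141, 0.003, -0.007]
contact_force: [-0.1, -0.7, -7.7]
grip_width: 0.0324
```

apply_moves([
  [[0, 0, 0], 0],
  [[0, 0, 0], 0],
])

```text
clock: 5.82
tcp_pos: [0.5893, 0.1576, 0.2536]
orientation: [3.14, -0.002, -0.003]
contact_force: [-0.0, -0.5, -6.5]
grip_width: 0.0328
```

```bash
python3 - <<'E'
from h import *
a=imaging.grab_frame("side");b=imaging.grab_frame("top")
c=lambda f,x,y:cv2.resize(f["frame"][y:y+130,x:x+130],None,fx=3,fy=3)
cv2.imwrite("pics/t1.png",np.hstack([c(a,205,170),c(b,200,110)]))
for z in(.13,.2):print(proj(a,(.5895,.159,z)))
# side silhouette of the shank: pixel columns by row
h=cv2.cvtColor(a["frame"],cv2.COLOR_BGR2HSV);m=((h[...,1]<50)&(h[...,2]>90))
for y in range(195,250,3):
    x=np.where(m[y,250:310])[0]+250;print(y,(x.min(),x.max(),len(x)) if len(x) else None,end="; ")
E
```

```text
(np.float64(268.15443513431075), np.float64(240.199985897251))
(np.float64(264.095560141361), np.float64(215.85518593949672))
195 (np.int64(266), np.int64(272), 7); 198 (np.int64(261), np.int64(272), 10); 201 (np.int64(261), np.int64(272), 11); 204 (np.int64(261), np.int64(272), 10); 207 (np.int64(250), np.int64(295), 34); 210 (np.int64(250), np.int64(296), 33); 213 (np.int64(256), np.int64(295), 34); 216 (np.int64(256), np.int64(292), 23); 219 (np.int64(257), np.int64(273), 17); 222 (np.int64(258), np.int64(273), 16); 225 (np.int64(258), np.int64(274), 17); 228 (np.int64(259), np.int64(274), 16); 231 (np.int64(260), np.int64(275), 16); 234 (np.int64(260), np.int64(275), 16); 237 (np.int64(261), np.int64(275), 15); 240 (np.int64(261), np.int64(281), 21); 243 (np.int64(257), np.int64(285), 28); 246 (np.int64(260), np.int64(286), 24); 249 (np.int64(261), np.int64(288), 21);
```

View pics/t1.png

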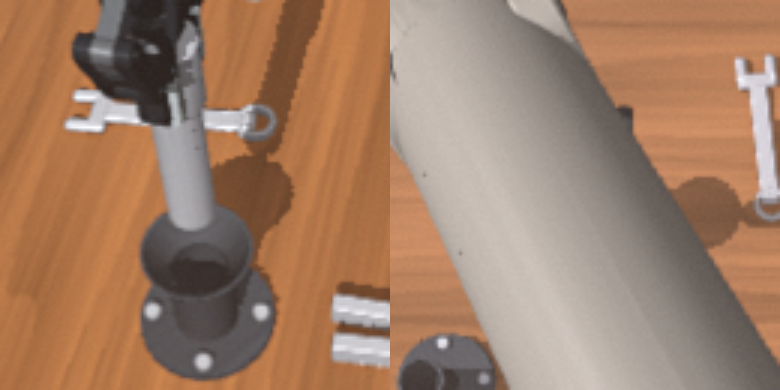

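The punch hangs upright over the mouth. The shank centre is at about (267.5, 234) against a predicted 267.1, so it is aligned. The foot is about 128 mm up, so I'll trim by 1 mm and descend in stages.

apply_moves([
  [[0.1, -0.1, 0.5], 0],
  [[0.1, -0.1, 1.5], 0],
  [[0.1, -0.1, 2.5], 0],
  [[0.1, -0.1, 3.5], 0],
  [[0.1, -0.1, 4.5], 0],
  [[0.1, -0.1, 5.5], 0],
  [[0.1, -0.1, 6], 0],
  [[0.1, -0.1, 6], 0],
  [[0.1, -0.1, 6], 0],
])

```text
clock: 6.67
tcp_pos: [0.591, 0.1601, 0.1944]
orientation: [3.142, -0.0, -0.001]
contact_force: [0.3, -0.2, -7.5]
grip_width: 0.0326
```

apply_moves([
  [[0, 0, 0.4], 0],
  [[0, 0, 0.8], 0],
  [[0, 0, 1.2], 0],
  [[0, 0, 1.5], 0],
  [[0, 0, 1.5], 0],
])

```text
clock: 7.08
tcp_pos: [0.5906, 0.1598, 0.1788]
orientation: [3.141, -0.0, -0.002]
contact_force: [-0.5, 0.0, -6.4]
grip_width: 0.0325
```

apply_moves([
  [[0, 0, 0.5], 0],
  [[0, 0, 1], 0],
  [[0, 0, 1.5], 0],
  [[0, 0, 2], 0],
  [[0, 0, 2.5], 0],
  [[0, 0, 3], 0],
  [[0, 0, 3.5], 0],
  [[0, 0, 3.7], 0],
  [[0, 0, 3.7], 0],
])

```text
clock: 7.83
tcp_pos: [0.5907, 0.1599, 0.1419]
orientation: [3.141, -0.0, -0.002]
contact_force: [-0.8, -0.6, -7.1]
grip_width: 0.0325
```

apply_moves([
  [[0, 0, 0.2], 0],
  [[0, 0, 0.4], 0],
  [[0, 0, 0.6], 0],
  [[0, 0, 0.6], 0],
])

```text
clock: 8.17
tcp_pos: [0.5909, 0.1599, 0.1364]
orientation: [3.141, -0.0, -0.001]
contact_force: [-0.3, -0.1, -7.5]
grip_width: 0.0322
```

Still hanging free. Down in 1 mm steps to touch the floor.

apply_moves([
  [[0, 0, 0.1], 0],
  [[0, 0, 0.2], 0],
  [[0, 0, 0.2], 0],
  [[0, 0, 0.2], 0],
])

```text
clock: 8.5
tcp_pos: [0.5911, 0.16, 0.1347]
orientation: [3.142, -0.0, 0.0]
contact_force: [-0.3, 0.8, -7.4]
grip_width: 0.0323
```

apply_moves([
  [[0, 0, 0.1], 0],
  [[0, 0, 0.1], 0],
  [[0, 0, 0.1], 0],
])

```text
clock: 8.75
tcp_pos: [0.5911, 0.1601, 0.1337]
orientation: [3.142, -0.0, -0.0]
contact_force: [0.9, -0.3, -6.5]
grip_width: 0.0323
```

apply_moves([
  [[0, 0, 0.1], 0],
  [[0, 0, 0.1], 0],
  [[0, 0, 0.1], 0],
])

```text
clock: 9.0
tcp_pos: [0.5914, 0.1601, 0.1331]
orientation: [-3.141, 0.0, -0.001]
contact_force: [0.6, -0.3, -3.9]
grip_width: 0.0327
```

apply_moves([
  [[0, 0, 0.1], 0],
  [[0, 0, 0.1], 0],
  [[0, 0, 0.1], 0],
])

```text
clock: 9.25
tcp_pos: [0.5918, 0.1602, 0.133]
orientation: [-3.141, 0.001, -0.003]
contact_force: [-3.1, -1.7, 7.2]
grip_width: 0.0321
```

The force has gone from -7 N to +7 N at TCP z 0.133. That is 8 mm above the bench grasp height, which matches the tube floor. Release.

apply_moves([
  [[0, 0, 0], 0],
  [[0, 0, 0], 0],
  [[0, 0, 0], 0],
  [[0, 0, 0], 0],
  [[0, 0, 0], 0],
  [[0, 0, 0], 0],
  [[0, 0, 0], 0],
  [[0, 0, 0], 0],
], claw=1)

```text
clock: 9.92
tcp_pos: [0.5911, 0.1601, 0.1317]
orientation: [-3.142, 0.0, 0.0]
contact_force: [0.5, 1.3, -1.0]
grip_width: 0.0854
```

apply_moves([
  [[0, 0, -1], 0],
  [[0, 0, -3], 0],
  [[0, 0, -5], 0],
  [[0, 0, -8], 0],
  [[0, 0, -11], 0],
  [[0, 0, -14], 0],
  [[0, 0, -16], 0],
  [[0, 0, -16], 0],
  [[0, 0, -16], 0],
])

```text
clock: 10.67
tcp_pos: [0.5917, 0.1604, 0.2939]
orientation: [-3.141, 0.0, -0.005]
contact_force: [-0.0, -0.2, -1.1]
grip_width: 0.0852
```

apply_moves([
  [[0, 20, 0], 0],
  [[0, 20, 0], 0],
  [[0, 20, 0], 0],
  [[0, 20, 0], 0],
  [[0, 20, 0], 0],
  [[0, 20, 0], 0],
  [[0, 20, 0], 0],
  [[0, 20, 0], 0],
])

```text
clock: 11.33
tcp_pos: [0.5905, -0.0393, 0.2909]
orientation: [-3.141, -0.0, 0.003]
contact_force: [0.1, 0.1, -0.2]
grip_width: 0.0854
```

```bash
python3 - <<'E'
from h import *
a=imaging.grab_frame("side");b=imaging.grab_frame("top")
c=lambda f,x,y:cv2.resize(f["frame"][y:y+130,x:x+130],None,fx=3,fy=3)
cv2.imwrite("pics/e1.png",np.hstack([c(a,205,170),c(b,200,110)]))
cv2.imwrite("pics/e2.png",a["frame"])
for f in(a,b):print("expected head top",proj(f,(.590,.159,.158)))
o=r.get_obs();print({k:np.round(o[k],4) for k in("clock","tcp_pos","contact_force","qvel")})
E
```

```text
expected head top (np.float64(266.32439148270066), np.float64(230.94519534005394))
expected head top (np.float64(259.76523685248236), np.float64(169.49436861311466))
{'clock': np.float64(11.4333), 'tcp_pos': array([ 0.5908, -0.0379,  0.2913]), 'contact_force': array([-0.1773,  0.8948, -0.8472]), 'qvel': array([-0.0065, -0.0029,  0.0018, -0.0038,  0.0022,  0.0003, -0.0008])}
```

View pics/e1.png

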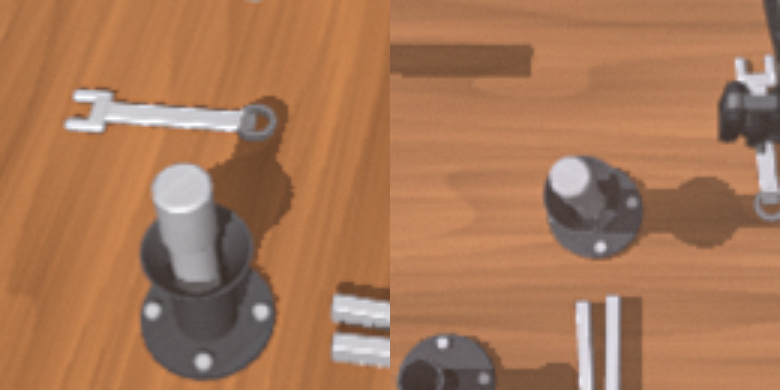

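View pics/e2.png

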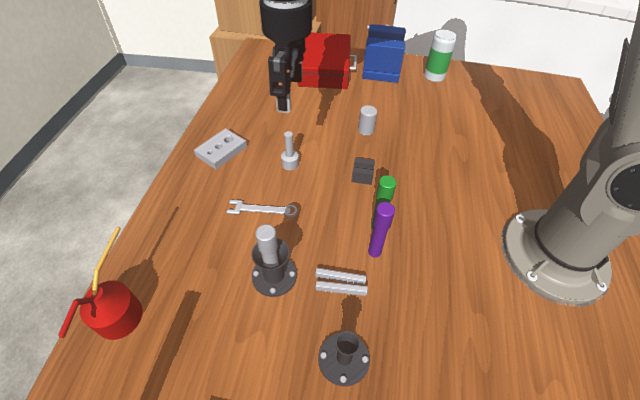

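The head top is at side (265.5, 231.5) and top (260, 168.7), each within about 1 px of where it should be when standing on the floor. The other punches are standing.

```bash
python3 -c "
from h import *
print(*cross(imaging.grab_frame('side'),(265.2,231.4),imaging.grab_frame('top'),(260.1,168.5)))
print(r.hand_in())"
```

```text
[0.59264755 0.15856713 0.15542319] 0.0006395512902970663
the job is handed in; nothing more can be done
None
```

The long punch is standing in the wide tube, released, and the job is handed in; the hand-in gives no verdict. I took it by the head, lifted it clear, and lowered it about 120 mm into the tube. I let go only after the wrist force showed it resting on the floor, at TCP height 0.133 m (about 7 N hanging down became 7 N pushing up).

**Final checks**
- **Position:** two-view triangulation put the head top at (0.593, 0.159, 0.155) m. The tube axis is at (0.590, 0.159), so it stands about 3 mm off centre.
- **Height:** the expected head-top height is about 0.158 m. The 2–3 mm difference is within the calibration error.
- **Surroundings:** the stub and stepped punches are still standing. The green and purple look-alikes were not touched.
- **Robot:** the gripper was 0.2 m clear of the punch, and the clock read about 11.5 s.

No check failed.

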